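Tray in, gate over: send the waiting vials down the other chute

TASK

Three vials are waiting on the seesaw gate because the chute they lean towards is closed off. Push the catch tray fully home along its rails so that it stands under the open chute, then press the raised end of the gate fully down on its pad, so that all three vials roll down the open chute and come to rest in the tray. Only push and press: do not touch or pick up the vials, leave the bottle, dish and flask where they are, and finish with the gate staying down on the open chute's side.

Things in the scene. Friction and masses are not known exactly. Their poses are not given: they have to be found in the camera images.
- station: Fixed vial sorter on a 120 x 490 mm base plate. Origin on the bench, below the gate's pivot; z up. y runs along the gate: open chute and tray on the +y side, closed chute with full box on -y. -x is the front, to the robot. Chutes (66 mm wide, walls 22 mm) lie at y = 87 to 160 mm either way and fall outward, floor 86 to 63 mm above the bench. All of it, vials included, is under 165 mm high
- gate (a joint): Tilt (rad) of the seesaw gate, an aluminium trough 170 mm long (along y), 66 mm wide, on a level pivot along the station's x, 105 mm above the bench. 0 = -y end fully down (as at the start, +y end raised), 0.22 = level, 0.44 = +y end fully down on its stop. Light friction: when empty it stays where left; about 2 N down on the pad moves it
- gate_pad (a point): Centre of the top of the press pad: a white tab 40 mm (x) by 36 mm (y) sticking out at the front (-x) of the gate's +y end, 53 mm in front of the gate's middle, 67 mm from the pivot, so that a finger on it stays clear of the vials. About 124 mm above the bench at the start, 94 mm when the gate is fully over. Moves with the gate
- tray (a joint): How far the catch tray is drawn out (m) along its rails towards the station's front (-x). 0 = fully home under the open chute, against its stop; it can be drawn out at most 0.11. It slides along the station's x axis only, needs about 2 N to push and stays where it is left
- tray_floor (a point): Centre of the catch tray's inner floor, 14 mm above the bench, axes as the station's. White open tray, 110 x 110 mm outside, 5 mm walls; above this floor the front (-x) wall is 71 mm high, the outer (+y) wall 56 mm, the other two 31 mm. When home it is at x = 0, y = 195 mm in the station's frame
- tray_front (a point): Point on the outer face of the tray's tall front wall, in the middle of its width (110 mm along y), 60 mm above the bench; the wall's top edge is 25 mm above this point. Push here along the station's +x. Moves with the tray
- vial1: White capped vial, 24 mm diameter, 50 mm long, about 25 g, lying with its axis along the station's x. Origin at its centre. Lowest of the three on the gate, against the stop board
- vial2: Vial as vial1, the middle one on the gate
- vial3: Vial as vial1, the uppermost on the gate, near the pivot
- bottle: Bystander: amber bottle, 52 mm diameter, 110 mm tall, standing loose in front of the station; origin at the centre of its underside
- dish: Bystander: flat round glass dish, 92 mm diameter, 16 mm high, loose behind the station; origin at the centre of its underside
- flask: Bystander: small flat clear culture flask lying on its side, 45 x 70 x 24 mm with a 33 mm neck and yellow cap along its +y, loose in front of the station; origin at the centre of the body's underside
Not all that is in view belongs to the job. What is shaped like the vial3 but brown is not meant. Leave any green look-alike of the vial2 alone.

How it is judged:
By the outcome, as a careful person would: the job done as asked, in the order asked, and still so for the second after the job is handed in, with the robot touching nothing.
It also fails if it takes over 51 s, if anything falls off the work surface, if the arm or the gripper's body presses on something with over 40 N, if the wrist force passes 120 N, or if a joint passes its speed limit or range.

ROBOT

A 6-joint arm with a two-finger parallel gripper is mounted at the origin on the work surface. World frame = base frame: x ahead of the robot, y to its left, z up, the work surface at z = 0. Lengths are in m, angles in rad, forces in N, time in s.
With the tool pointing down it reaches from about 0.25 to 0.8 m from the base axis. Payload 3.9 kg.
Tool frame: the origin (TCP) lies on the centre line of the jaws, within the pads' length; the fingertips stand ctrl.tips_ahead ahead of it and the grasp point (between the pads) lies 5 mm behind it (ctrl.tips_ahead is the distance from the TCP to the fingertips, in m); z points along the fingers, y is the direction in which the jaws open and shut (so a half turn about z gives the same grasp; the last joint's range is limited). The gripper opens to 85 mm and grips with 20 to 120 N. Pads are 22 mm wide; open, the fingers measure 114 mm over their backs; the gripper's body (76 mm by 85 mm) begins 54 mm behind the grasp point. The pads swing forward as they close: fully open they stand 13 mm farther back than shut.
Start: joints at [1.274, 0.26, -0.138, 1.173, 0, 1.571], TCP at [0.154, 0.502, 0.245] pointing down, gripper open.
Joint ranges: [-2.78, 2.78], [-0.83, 1.72], [-1.28, 1.37], [-1.9, 2.12], [-1.57, 1.48], [-3.14, 3.14]. Speed limits (rad/s): [2.57, 2.57, 3.14, 3.14, 3.14, 3.14].

INTERFACE

Orientations are given as a rotation vector (axis times angle).
In Python, from station import ctrl gives the robot as it stands.
- The arm moves only by the tool servo_tool, never from a script. Its argument "motion" is a list of rows, each an object of numbers: "dx", "dy", "dz": the shift along the tool's x, y, z in m; "ax", "ay", "az": the turn, a rotation vector about the tool's x, y, z in rad; "jaw": the finger opening in m, from 0 to 0.0854. In form: [{"dx": .., "dy": .., "dz": .., "ax": .., "ay": .., "az": .., "jaw": ..}, ...]. A call has 1 to 5 rows; each row shifts and turns the commanded pose from where the row before left it, along the tool's axes as they then stand; what a row does not reach is not made up. A row lasts 1/8 s, in which the tool goes at most 62.5 mm and 10.7 degrees, less where a joint would pass 70% of its speed; a pose out of reach is approached as far as the arm can. A call is refused whole if a number of a shift passes 0.0625 or a number of a turn 0.188, either way. A call with a gripper value outside its range is refused whole. The fingers move at their own pace and stop on an object; "squeeze" is the grip in N (left out, the last holds). Time passes only in rows, so rows that do not move let the fingers close. It gives the time, the measured TCP pose, the force and the opening at its end, in the units of the state.
- ctrl.observe(): the state, without advancing time (a new reading comes with each control period).
- ctrl.snapshot(name): name is "scene" or "side" or "wrist"; returns (picture, depth): 420x560x3 uint8, blue, green, red; 420x560 float32, m along the optical axis (not along the pixel's ray), 0 where there is no reading.
- ctrl.camera_info(name): a dict with "fx", "fy", "cx", "cy" (pixels), "world_to_cam" (4x4, takes a point from world to camera coordinates). Camera axes: x right, y up, looking along -z (the intrinsics and any distortion apply to the point x, -y, -z); pixel columns grow to the right and rows downward; lengths in m; the calibration is good to about 2 mm. A picture is of the moment at which its call begins: read the wrist's pose just before it. camera_info takes no time and is no camera call; for the wrist camera it gives the pose at the moment of the call.
- ctrl.hand_in(): hands the job in, once; it reports no verdict.
Trained networks look in the newest picture that a camera, given by its name, has taken for a name from the list of things; names that differ only in an ending like _2 or _b are one class to them, and where a whole thing is asked for, a point or a joint stands for the part that bears it (a point fixed in the world has none). Each returns a list of dicts, best first, with "score" (0 to 1); they miss things now and then, are a little off and sometimes report something else, mostly with a low value. They report only what shows in the picture. A call takes as long as a camera call. They do not tell look-alikes from the thing itself.
- ctrl.spot_in(camera, query): "location" ([column, row] in pixels, amid what is visible of it).
- ctrl.silhouettes(camera, query): "pixels" (420x560 bool, what is visible of it) and "location" ([column, row] in pixels, amid what is visible of it).
- ctrl.landmark_of(camera, query): "location" ([column, row] in pixels: a listed point, or the origin of a listed thing).
The state is a dict: "time_s": time; "joint_pos": joint angles; "joint_velocities": joint speeds; "joint_torque": joint torques, N m; "ee_pos": TCP position; "tcp_rot": TCP orientation; "wrist_force": force on the tool from outside, world axes, zero at the start; "torque": the same for the moment, N m; "opening": finger opening in m.
Only numpy, scipy, OpenCV 4.12 (cv2) and the standard library are available. Lean on these libraries where they do the work, as an engineer would, in place of code of your own. Each camera call takes 0.05 s, during which the arm holds its last target.

## Working session

There is one attempt and no reset: what is moved stays moved. The work goes in short steps, Python scripts to look and compute and a tool call to move; the robot and the scene stay as the last step left them, time stands still between calls to the robot, and variables do not carry over. Pictures are saved under pics/ and viewed, and the job is handed in when it is done.

Besides the shell and the picture viewer there is one more tool, called after "Call:" by a JSON object that holds its "api" and its "payload", one argument or row to a line. servo_tool: Moves the arm, as the interface text tells. Its arguments: {"type":"object","properties":{"motion":{"type":"array"},"squeeze":{"type":"number"}},"required":["motion"]}

```bash
ls; mkdir -p pics; python3 - <<'E'
from station import ctrl
import cv2
print(ctrl.observe()); print(ctrl.tips_ahead)
for n in("scene","side"):
    p,d=ctrl.snapshot(n); cv2.imwrite(f"pics/{n}0.png",p)
    for q in("gate_pad","tray_front","tray_floor","station"):
        try:
            for r in ctrl.landmark_of(n,q)[:2]:
                print(n,q,r['score'],r['location'])
        except Exception as e: print(q,e)
E
```

```text
pics
{'time_s': 0.0, 'joint_pos': array([ 1.27401804e+00,  2.60680671e-01, -1.39370854e-01,  1.17270507e+00,
       -3.38375478e-05,  1.57081249e+00]), 'joint_velocities': array([ 0.00043078,  0.00044543, -0.00018603, -0.00033512,  0.0003109 ,
        0.00019286]), 'joint_torque': array([-1.26314394e-04, -4.05675638e+01,  2.53924227e+01,  1.88991276e-02,
        2.29741397e-05,  1.37158142e-05]), 'ee_pos': array([0.15334949, 0.50141845, 0.24446596]), 'tcp_rot': array([-4.64456240e-01, -3.10680945e+00,  3.05296105e-03]), 'wrist_force': array([-0.58990615, -0.10199436, -0.18125518]), 'torque': array([ 0.03021354,  0.0220423 , -0.00094471]), 'opening': 0.08525480680629001}
0.014
scene gate_pad 0.96 [278.1, 195.1]
scene tray_front 0.91 [335.5, 190.5]
scene tray_floor 0.93 [343.3, 225.2]
scene station 0.85 [257.4, 272.2]
side gate_pad 0.85 [255.5, 204.2]
side tray_front 0.89 [190.3, 213.0]
side tray_floor 0.77 [215.8, 218.7]
side station 0.44 [189.0, 211.9]
```

View pics/scene0.png

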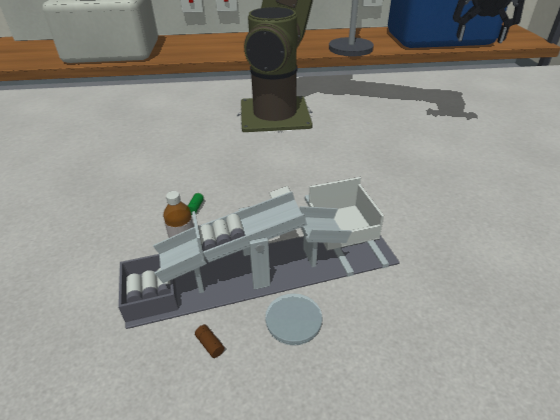

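View pics/side0.png

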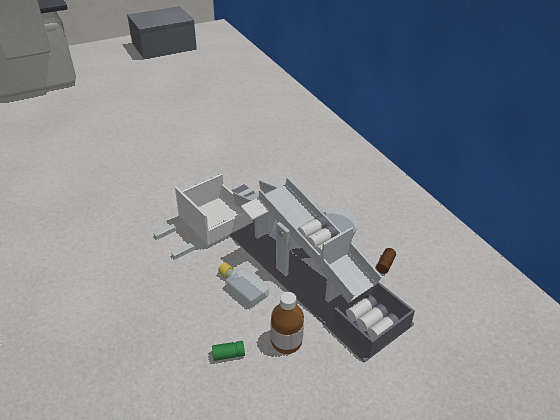

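The scene view looks toward the robot: tray at about (343,215) and drawn out, pad at about (280,195), vials at (222,230), bottle at (177,215) and the green look-alike beside it. The side view shows the flask at (245,287), in front of the pad, and two rails in front of the tray.

```bash
cat > h.py <<'E'
from station import ctrl
import numpy as np, cv2
from scipy.optimize import least_squares
def ray(ci,uv):
    M=np.array(ci['world_to_cam']);R=M[:3,:3];t=M[:3,3]
    c=np.array([(uv[0]-ci['cx'])/ci['fx'],-(uv[1]-ci['cy'])/ci['fy'],-1.])
    return -R.T@t, R.T@c
def proj(ci,P):
    M=np.array(ci['world_to_cam']);c=M[:3,:3]@P+M[:3,3]
    return np.array([ci['cx']+ci['fx']*c[0]/-c[2], ci['cy']-ci['fy']*c[1]/-c[2]])
def tri(obs):
    A=np.zeros((3,3));b=np.zeros(3)
    for n,uv in obs:
        o,d=ray(ctrl.camera_info(n),uv);d=d/np.linalg.norm(d);Q=np.eye(3)-np.outer(d,d);A+=Q;b+=Q@o
    return np.linalg.solve(A,b)
def onz(n,uv,z):
    o,d=ray(ctrl.camera_info(n),uv);return o+d*(z-o[2])/d[2]
def cloud(n,d):
    ci=ctrl.camera_info(n);v,u=np.mgrid[:420,:560]
    o,_=ray(ci,(0,0));M=np.array(ci['world_to_cam'])
    c=np.stack([(u-ci['cx'])/ci['fx'],-(v-ci['cy'])/ci['fy'],-np.ones_like(u,float)],-1)*d[...,None]
    return c@M[:3,:3]+o
E
python3 - <<'E'
from h import *
np.set_printoptions(precision=4,suppress=True)
print(list(ctrl.camera_info('scene').keys()))
S={};names=["gate_pad","tray_front","tray_floor","station","vial1","bottle","flask","dish"]
Z=dict(gate_pad=.124,tray_front=.06,tray_floor=.014,station=0,bottle=0,flask=0,dish=0)
D={}
C={}
for n in("scene","side"):
    p,D[n]=ctrl.snapshot(n); C[n]=cloud(n,D[n])
    for q in names:
        r=ctrl.landmark_of(n,q)
        if r:
            S[n,q]=r[0]['location']; print(n,q,[(x['score'],x['location']) for x in r[:3]], 'onz',onz(n,r[0]['location'],Z[q]) if q in Z else '', 'depth',C[n][int(r[0]['location'][1]),int(r[0]['location'][0])])
for q in names:
    if ("scene",q) in S and ("side",q) in S: print(q,tri([(n,S[n,q]) for n in("scene","side")]))
np.savez('c.npz',**C)
E
```

```text
['fx', 'fy', 'cx', 'cy', 'world_to_cam']
scene gate_pad [(0.6, [282.3, 195.0])] onz [ 0.5724 -0.0258  0.124 ] depth [ 0.5924 -0.0278  0.1394]
scene tray_front [(0.57, [334.1, 191.0])] onz [0.4864 0.088  0.06  ] depth [0.4905 0.0868 0.0632]
scene tray_floor [(0.57, [340.5, 225.3])] onz [0.5416 0.0938 0.014 ] depth [0.5407 0.093  0.0141]
scene station [(0.86, [255.5, 271.2])] onz [ 0.6353 -0.0823  0.    ] depth [ 0.6818 -0.082   0.0521]
scene vial1 [(0.79, [209.9, 340.7]), (0.67, [206.6, 238.3]), (0.64, [193.4, 201.0])] onz  depth [ 0.7867 -0.1563  0.0236]
scene flask [(0.69, [206.0, 234.3]), (0.39, [231.5, 227.2])] onz [ 0.5255 -0.1792  0.    ] depth [ 0.6516 -0.1567  0.1152]
scene dish [(0.68, [293.1, 325.1])] onz [ 0.7568 -0.0261  0.    ] depth [ 0.7669 -0.0274  0.0151]
side gate_pad [(0.72, [256.5, 208.5])] onz [ 0.572  -0.0323  0.124 ] depth [ 0.5715 -0.0312  0.1245]
side tray_floor [(0.88, [213.8, 221.6])] onz [0.5318 0.0879 0.014 ] depth [0.5312 0.0909 0.0135]
side station [(0.84, [297.7, 263.3])] onz [ 0.6341 -0.0795  0.    ] depth [ 0.6301 -0.0835  0.0063]
side vial1 [(0.9, [312.8, 223.3]), (0.83, [228.6, 353.2]), (0.61, [386.0, 258.8])] onz  depth [ 0.6403 -0.1099  0.1241]
side bottle [(0.77, [287.6, 344.7])] onz [ 0.5301 -0.2329  0.    ] depth [ 0.5195 -0.2492  0.0289]
side flask [(0.64, [248.9, 290.9])] onz [ 0.5223 -0.1     0.    ] depth [ 0.5136 -0.1164  0.0237]
gate_pad [ 0.5726 -0.0273  0.1222]
tray_floor [0.5343 0.0957 0.0071]
station [ 0.6343 -0.0813  0.0002]
vial1 [ 0.7312 -0.1017  0.033 ]
flask [ 0.5245 -0.1539  0.0261]
```

```bash
python3 - <<'E'
from h import *
np.set_printoptions(precision=4,suppress=True)
C=np.load('c.npz')
pts=[]
for n in("scene","side"):
    p=cv2.imread(f'pics/{n}0.png').astype(int); X=C[n]
    m=(p.sum(2)<270)&(np.ptp(p,axis=2)<25)&(X[...,2]<.02)&(X[...,2]>-.01)&(X[...,0]>.45)&(X[...,0]<.85)&(np.abs(X[...,1])<.4)
    k=cv2.morphologyEx(m.astype(np.uint8),cv2.MORPH_OPEN,np.ones((3,3)))>0
    P=X[k]; print(n,len(P),np.median(P[:,2])); r=cv2.minAreaRect(P[:,:2].astype(np.float32)); print(r, cv2.boxPoints(r)); pts.append(P)
P=np.vstack(pts); r=cv2.minAreaRect(P[:,:2].astype(np.float32)); print('both',r,cv2.boxPoints(r))
E
```

```text
scene 3143 0.0064535617589572825
((0.6322724223136902, -0.11287851631641388), (0.10370650142431259, 0.4053339660167694), 15.711708068847656) [[ 0.5275  0.0682]
 [ 0.6372 -0.322 ]
 [ 0.7371 -0.2939]
 [ 0.6273  0.0963]]
side 4232 0.006650793904521779
((0.6373938918113708, -0.1247200071811676), (0.1097436174750328, 0.3760741055011749), 11.322775840759277) [[ 0.5467  0.0489]
 [ 0.6205 -0.3199]
 [ 0.7281 -0.2983]
 [ 0.6543  0.0704]]
both ((0.6330142021179199, -0.11114820837974548), (0.114582858979702, 0.4053245782852173), 12.592005729675293) [[ 0.5329  0.0741]
 [ 0.6213 -0.3214]
 [ 0.7331 -0.2964]
 [ 0.6447  0.0991]]
```

```bash
python3 - <<'E'
from h import *
np.set_printoptions(precision=4,suppress=True)
C=np.load('c.npz')
p=cv2.imread('pics/scene0.png').astype(int); X=C['scene']
L=[]
for u in list(range(185,265))+list(range(325,390)):
    col=p[:,u].sum(1); 
    g=[v for v in range(250,330) if col[v]<300 and X[v,u,2]<.02]
    if g:
        q=onz('scene',(u,max(g)+.5),0.003)[:2]; L.append(q)
L=np.array(L); vx,vy,x0,y0=cv2.fitLine(L.astype(np.float32),cv2.DIST_HUBER,0,.001,.001).ravel()
r=(L-[x0,y0])@[-vy,vx]; print('back edge pt',x0,y0,'dir',vx,vy,'yaw',np.degrees(np.arctan2(-vx*np.sign(vy),abs(vy))),np.std(r))
# tray walls
for n in('scene','side'):
    X=C[n];pp=cv2.imread(f'pics/{n}0.png').astype(int)
    m=(X[...,0]>.44)&(X[...,0]<.62)&(X[...,1]>.02)&(X[...,1]<.2)
    P=X[m&(X[...,2]>.045)&(X[...,2]<.09)]; P=P[(P[:,0]<.56)]
    # top view plot
    im=np.zeros((400,400),np.uint8)
    Q=X[(X[...,2]>.02)&(X[...,2]<.09)&m]
    for a in Q: im[min(399,int((.62-a[0])/.0005)),min(399,int((.2-a[1])/.0005))]=int(80+a[2]*1900)
    cv2.imwrite(f'pics/top_{n}.png',im)
E
```

```text
back edge pt 0.68069094 0.002624977 dir 0.19629939 -0.98054403 yaw 11.32064 0.009880587364613315
```

```bash
python3 -c "
import cv2,numpy as np
cv2.imwrite('pics/top.png',np.hstack([cv2.imread('pics/top_scene.png'),cv2.imread('pics/top_side.png')]))"
```

```text
(no output)
```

View pics/top.png

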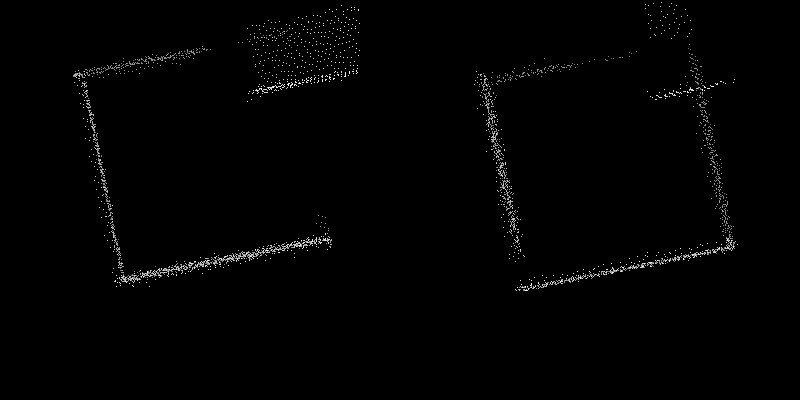

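Yaw measures 11.3° and the origin is about (0.634, -0.081), which matches the tray (57 mm out, y_s = 195 mm) and the pad. Next I shut the jaws and align the tool, so tool x = -station x and tool y = +station y.

Call:
{"api": "servo_tool", "payload": {
  "motion": [
    {"az": -0.165,"jaw": 0},
    {"az": -0.165,"jaw": 0},
    {"az": -0.165,"jaw": 0},
    {"jaw": 0},
    {"jaw": 0}
  ],
  "squeeze": 20
}}

```text
invalid input
```

Call:
{"api": "servo_tool", "payload": {
  "motion": [
    {"dx": 0,"dy": 0,"dz": 0,"ax": 0,"ay": 0,"az": -0.165,"jaw": 0.0},
    {"dx": 0,"dy": 0,"dz": 0,"ax": 0,"ay": 0,"az": -0.165,"jaw": 0.0},
    {"dx": 0,"dy": 0,"dz": 0,"ax": 0,"ay": 0,"az": -0.165,"jaw": 0.0}
  ],
  "squeeze": 20
}}

```text
time_s: 1.78
ee_pos: [0.1535, 0.502, 0.2453]
tcp_rot: [0.319, -3.125, 0.0]
wrist_force: [0.2, 0.1, -0.7]
opening: 0.0323
```

Call:
{"api": "servo_tool", "payload": {
  "motion": [
    {"dx": -0.024,"dy": -0.058,"dz": 0,"ax": 0,"ay": 0,"az": 0,"jaw": 0},
    {"dx": -0.024,"dy": -0.058,"dz": 0,"ax": 0,"ay": 0,"az": 0,"jaw": 0},
    {"dx": -0.024,"dy": -0.058,"dz": 0,"ax": 0,"ay": 0,"az": 0,"jaw": 0},
    {"dx": -0.024,"dy": -0.058,"dz": 0,"ax": 0,"ay": 0,"az": 0,"jaw": 0},
    {"dx": -0.024,"dy": -0.058,"dz": 0,"ax": 0,"ay": 0,"az": 0,"jaw": 0}
  ]
}}

```text
time_s: 2.4
ee_pos: [0.3285, 0.2409, 0.2456]
tcp_rot: [-0.312, 3.125, 0.001]
wrist_force: [0.1, 0.9, 0.3]
opening: 0.0001
```

Call:
{"api": "servo_tool", "payload": {
  "motion": [
    {"dx": -0.024,"dy": -0.058,"dz": 0,"ax": 0,"ay": 0,"az": 0,"jaw": 0},
    {"dx": -0.024,"dy": -0.058,"dz": 0,"ax": 0,"ay": 0,"az": 0,"jaw": 0},
    {"dx": -0.024,"dy": -0.058,"dz": 0,"ax": 0,"ay": 0,"az": 0,"jaw": 0},
    {"dx": 0,"dy": 0,"dz": 0,"ax": 0,"ay": 0,"az": 0,"jaw": 0}
  ]
}}

```text
time_s: 2.9
ee_pos: [0.4342, 0.0833, 0.2454]
tcp_rot: [-0.298, 3.126, -0.001]
wrist_force: [-0.4, 0.9, -0.4]
opening: 0.0
```

```bash
cat >> h.py <<'E'
O=np.array([.634,-.081]);YAW=np.radians(11.3)
def st(P):
    c,s=np.cos(YAW),np.sin(YAW);d=np.array(P[:2])-O;return np.array([c*d[0]+s*d[1],-s*d[0]+c*d[1],P[2]])
E
python3 - <<'E'
from h import *
o=ctrl.observe();print(o['ee_pos'],o['tcp_rot'],o['opening'],ctrl.tips_ahead,st(o['ee_pos']),o['wrist_force'])
p,d=ctrl.snapshot('wrist');cv2.imwrite('pics/w1.png',p)
p,d=ctrl.snapshot('side');cv2.imwrite('pics/s1.png',p)
E
```

```text
[0.43420928 0.08326857 0.24538631] [-2.98401411e-01  3.12596219e+00 -1.19735193e-03] 3.710422363615241e-05 0.014 [-0.16372992  0.20023239  0.24538631] [-0.44421876  0.85222841 -0.36811379]
```

View pics/w1.png

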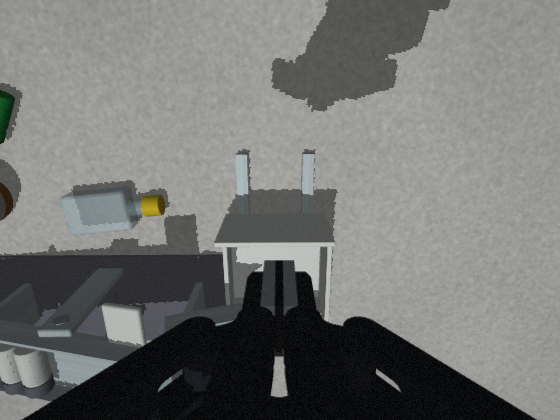

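View pics/s1.png

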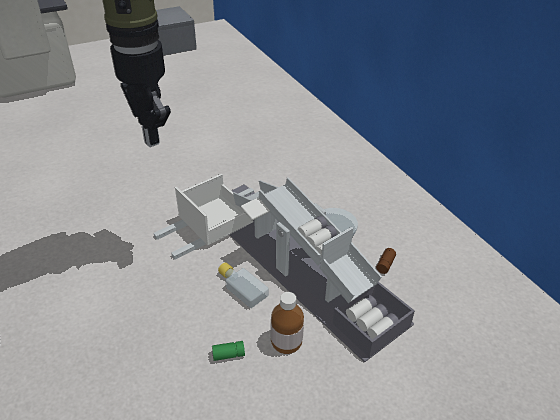

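The wrist view shows the tray's front wall at (275,230), centred ahead of the closed fingers at (280,285), with the flask well to the left at (105,207). I now lower the tool in front of the wall.

Call:
{"api": "servo_tool", "payload": {
  "motion": [
    {"dx": 0,"dy": -0.005,"dz": 0.05,"ax": 0,"ay": 0,"az": 0,"jaw": 0},
    {"dx": 0,"dy": 0,"dz": 0.05,"ax": 0,"ay": 0,"az": 0,"jaw": 0},
    {"dx": 0,"dy": 0,"dz": 0.05,"ax": 0,"ay": 0,"az": 0,"jaw": 0},
    {"dx": 0,"dy": 0,"dz": 0.031,"ax": 0,"ay": 0,"az": 0,"jaw": 0},
    {"dx": 0,"dy": 0,"dz": 0,"ax": 0,"ay": 0,"az": 0,"jaw": 0}
  ]
}}

```text
time_s: 3.62
ee_pos: [0.4296, 0.0829, 0.0626]
tcp_rot: [0.315, -3.12, 0.0]
wrist_force: [0.2, 0.8, 0.6]
opening: -0.0002
```

Call:
{"api": "servo_tool", "payload": {
  "motion": [
    {"dx": -0.012,"dy": 0,"dz": 0,"ax": 0,"ay": 0,"az": 0,"jaw": 0},
    {"dx": -0.012,"dy": 0,"dz": 0,"ax": 0,"ay": 0,"az": 0,"jaw": 0},
    {"dx": -0.012,"dy": 0,"dz": 0,"ax": 0,"ay": 0,"az": 0,"jaw": 0},
    {"dx": -0.01,"dy": 0,"dz": 0,"ax": 0,"ay": 0,"az": 0,"jaw": 0}
  ]
}}

```text
time_s: 4.12
ee_pos: [0.4787, 0.091, 0.0648]
tcp_rot: [0.311, -3.126, 0.0]
wrist_force: [-2.6, -0.3, 1.9]
opening: -0.0001
```

Call:
{"api": "servo_tool", "payload": {
  "motion": [
    {"dx": -0.01,"dy": 0,"dz": 0,"ax": 0,"ay": 0,"az": 0,"jaw": 0},
    {"dx": -0.01,"dy": 0,"dz": 0,"ax": 0,"ay": 0,"az": 0,"jaw": 0},
    {"dx": -0.01,"dy": 0,"dz": 0,"ax": 0,"ay": 0,"az": 0,"jaw": 0}
  ]
}}

```text
time_s: 4.5
ee_pos: [0.5077, 0.0967, 0.0641]
tcp_rot: [0.31, -3.125, 0.0]
wrist_force: [-2.3, 0.6, 0.5]
opening: -0.0003
```

```bash
python3 - <<'E'
from h import *
o=ctrl.observe();print(o['ee_pos'],st(o['ee_pos']),o['wrist_force'])
p,d=ctrl.snapshot('side');cv2.imwrite('pics/s2.png',p)
E
```

```text
[0.5076961  0.09668628 0.06413641] [-0.08903851  0.19899053  0.06413641] [-2.33655903  0.5738608   0.47882457]
```

View pics/s2.png

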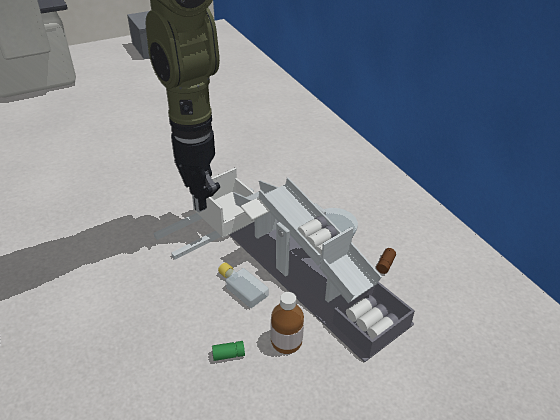

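The tray slides under about 2.4 N, with the fingers on the front wall at (205,200). About 23 mm remains.

Call:
{"api": "servo_tool", "payload": {
  "motion": [
    {"dx": -0.008,"dy": 0,"dz": 0,"ax": 0,"ay": 0,"az": 0,"jaw": 0},
    {"dx": -0.007,"dy": 0,"dz": 0,"ax": 0,"ay": 0,"az": 0,"jaw": 0},
    {"dx": -0.003,"dy": 0,"dz": 0,"ax": 0,"ay": 0,"az": 0,"jaw": 0}
  ]
}}

```text
time_s: 4.92
ee_pos: [0.5255, 0.1003, 0.0642]
tcp_rot: [0.311, -3.126, 0.0]
wrist_force: [-1.6, -0.5, 1.0]
opening: -0.0004
```

Call:
{"api": "servo_tool", "payload": {
  "motion": [
    {"dx": -0.002,"dy": 0,"dz": 0,"ax": 0,"ay": 0,"az": 0,"jaw": 0},
    {"dx": -0.001,"dy": 0,"dz": 0,"ax": 0,"ay": 0,"az": 0,"jaw": 0}
  ]
}}

```text
time_s: 5.18
ee_pos: [0.5279, 0.1008, 0.0642]
tcp_rot: [0.311, -3.126, 0.0]
wrist_force: [-1.4, -1.2, -0.8]
opening: 0.0001
```

Call:
{"api": "servo_tool", "payload": {
  "motion": [
    {"dx": -0.001,"dy": 0,"dz": 0,"ax": 0,"ay": 0,"az": 0,"jaw": 0}
  ]
}}

```text
time_s: 5.3
ee_pos: [0.5287, 0.101, 0.0641]
tcp_rot: [0.311, -3.126, 0.0]
wrist_force: [-1.8, -1.7, -0.9]
opening: 0.0
```

Call:
{"api": "servo_tool", "payload": {
  "motion": [
    {"dx": -0.001,"dy": 0,"dz": 0,"ax": 0,"ay": 0,"az": 0,"jaw": 0},
    {"dx": -0.001,"dy": 0,"dz": 0,"ax": 0,"ay": 0,"az": 0,"jaw": 0}
  ]
}}

```text
time_s: 5.55
ee_pos: [0.5309, 0.1015, 0.0643]
tcp_rot: [0.311, -3.126, 0.0]
wrist_force: [-1.7, -1.1, -1.0]
opening: -0.0003
```

Call:
{"api": "servo_tool", "payload": {
  "motion": [
    {"dx": -0.001,"dy": 0,"dz": 0,"ax": 0,"ay": 0,"az": 0,"jaw": 0},
    {"dx": 0,"dy": 0,"dz": 0,"ax": 0,"ay": 0,"az": 0,"jaw": 0}
  ]
}}

```text
time_s: 5.8
ee_pos: [0.5314, 0.1016, 0.0643]
tcp_rot: [0.311, -3.125, 0.0]
wrist_force: [-3.8, -1.3, 0.9]
opening: 0.0003
```

Call:
{"api": "servo_tool", "payload": {
  "motion": [
    {"dx": -0.001,"dy": 0,"dz": 0,"ax": 0,"ay": 0,"az": 0,"jaw": 0},
    {"dx": 0,"dy": 0,"dz": 0,"ax": 0,"ay": 0,"az": 0,"jaw": 0}
  ]
}}

```text
time_s: 6.05
ee_pos: [0.5313, 0.1016, 0.0643]
tcp_rot: [0.311, -3.123, 0.0]
wrist_force: [-6.2, -1.8, 3.6]
opening: 0.0001
```

Call:
{"api": "servo_tool", "payload": {
  "motion": [
    {"dx": -0.001,"dy": 0,"dz": 0,"ax": 0,"ay": 0,"az": 0,"jaw": 0},
    {"dx": 0,"dy": 0,"dz": 0,"ax": 0,"ay": 0,"az": 0,"jaw": 0}
  ]
}}

```text
time_s: 6.3
ee_pos: [0.5313, 0.1016, 0.0643]
tcp_rot: [0.31, -3.122, 0.001]
wrist_force: [-7.3, -2.4, 4.7]
opening: -0.0001
```

The TCP stands still while the force rises, so the tray is at its stop, with its front face at about x_s = -55 mm as expected. I back off and lift.

Call:
{"api": "servo_tool", "payload": {
  "motion": [
    {"dx": 0.015,"dy": 0,"dz": 0,"ax": 0,"ay": 0,"az": 0,"jaw": 0},
    {"dx": 0.02,"dy": 0,"dz": 0,"ax": 0,"ay": 0,"az": 0,"jaw": 0},
    {"dx": 0,"dy": 0,"dz": -0.05,"ax": 0,"ay": 0,"az": 0,"jaw": 0},
    {"dx": 0,"dy": 0,"dz": -0.05,"ax": 0,"ay": 0,"az": 0,"jaw": 0},
    {"dx": 0,"dy": 0,"dz": -0.05,"ax": 0,"ay": 0,"az": 0,"jaw": 0}
  ]
}}

```text
time_s: 6.92
ee_pos: [0.5013, 0.0958, 0.2168]
tcp_rot: [-0.311, 3.122, 0.002]
wrist_force: [0.7, 0.1, -0.0]
opening: -0.0001
```

```bash
python3 - <<'E'
from h import *
np.set_printoptions(precision=4,suppress=True)
o=ctrl.observe();print(o['ee_pos'],st(o['ee_pos']),o['wrist_force'])
for n in('side','scene','wrist'):
    p,d=ctrl.snapshot(n);cv2.imwrite(f'pics/{n}3.png',p);X=cloud(n,d)
    for r in ctrl.silhouettes(n,'gate_pad')[:1]:
        print(n,'sil',r['score'],r['location'],r['pixels'].sum())
    for r in ctrl.landmark_of(n,'gate_pad')[:1]:
        l=r['location'];print(n,r['score'],l,'st on z',st(onz(n,l,.124)),'depth',st(X[int(l[1]),int(l[0])]))
    q=st
    S=(X[...,:2]-O)@np.array([[np.cos(YAW),-np.sin(YAW)],[np.sin(YAW),np.cos(YAW)]])
    m=(S[...,0]<-.036)&(S[...,0]>-.1)&(S[...,1]>.03)&(S[...,1]<.1)&(X[...,2]>.1)&(X[...,2]<.14)
    if m.sum(): print('pad pts',m.sum(),np.percentile(S[m],[2,50,98],axis=0),np.percentile(X[m][:,2],[2,50,98]))
    m=(S[...,1]>.13)&(S[...,1]<.26)&(X[...,2]>.065)&(X[...,2]<.088)&(S[...,0]<-.035)&(S[...,0]>-.08)
    if m.sum(): print('front wall x',np.percentile(S[m],[2,50,98],axis=0))
E
```

```text
[0.5013 0.0958 0.2168] [-0.0955  0.1994  0.2168] [ 0.6819  0.0907 -0.0225]
side sil 0.73 [290.6, 206.7] 2568
side 0.58 [255.8, 202.7] st on z [-0.0426  0.0736  0.124 ] depth [-0.043   0.0754  0.1247]
pad pts 343 [[-0.0717  0.0467]
 [-0.0547  0.0624]
 [-0.0366  0.0808]] [0.1178 0.1232 0.1281]
front wall x [[-0.0547  0.1398]
 [-0.053   0.1894]
 [-0.0479  0.2477]]
scene sil 0.62 [266.7, 218.6] 2790
scene 0.72 [281.2, 196.8] st on z [-0.0452  0.0629  0.124 ] depth [-0.0288  0.058   0.1389]
pad pts 127 [[-0.0702  0.0479]
 [-0.0612  0.0642]
 [-0.0517  0.0811]] [0.1195 0.1236 0.1275]
front wall x [[-0.0527  0.1439]
 [-0.0487  0.202 ]
 [-0.0422  0.2479]]
wrist sil 0.83 [70.6, 323.4] 12226
wrist 0.56 [87.8, 276.9] st on z [-0.0537  0.0645  0.124 ] depth [-0.0535  0.0635  0.1233]
pad pts 2228 [[-0.0722  0.0487]
 [-0.0559  0.0671]
 [-0.037   0.0826]] [0.1187 0.1233 0.1269]
front wall x [[-0.0547  0.1424]
 [-0.0539  0.1963]
 [-0.0412  0.2477]]
```

View pics/wrist3.png

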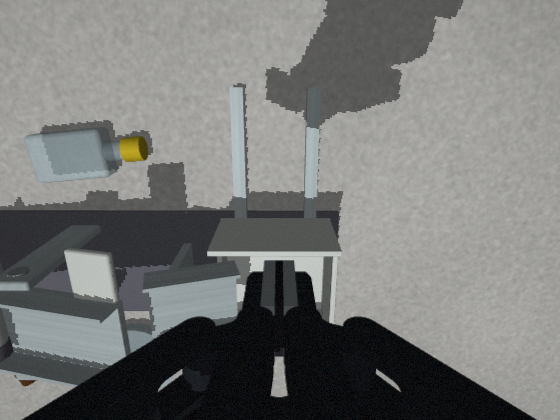

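View pics/side3.png

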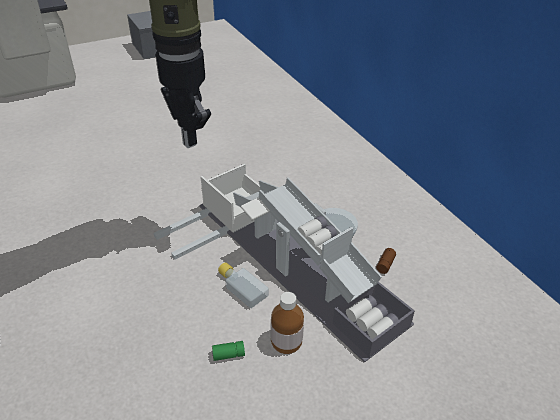

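Three views put the tray's front wall at x_s ≈ -54 mm, so it is home. The pad, at (90,275) in the wrist view, spans x_s -72 to -34 mm and y_s 48 to 83 mm at z ≈ 123 mm. I move over it.

Call:
{"api": "servo_tool", "payload": {
  "motion": [
    {"dx": -0.013,"dy": -0.044,"dz": 0,"ax": 0,"ay": 0,"az": 0,"jaw": 0},
    {"dx": -0.013,"dy": -0.044,"dz": 0,"ax": 0,"ay": 0,"az": 0,"jaw": 0},
    {"dx": -0.0125,"dy": -0.0444,"dz": 0,"ax": 0,"ay": 0,"az": 0,"jaw": 0},
    {"dx": 0,"dy": 0,"dz": 0.035,"ax": 0,"ay": 0,"az": 0,"jaw": 0},
    {"dx": 0,"dy": 0,"dz": 0.02,"ax": 0,"ay": 0,"az": 0,"jaw": 0}
  ]
}}

```text
time_s: 8.0
ee_pos: [0.5624, -0.0278, 0.1566]
tcp_rot: [0.308, -3.123, -0.001]
wrist_force: [-1.2, 0.7, 0.1]
opening: -0.0002
```

```bash
python3 - <<'E'
from h import *
o=ctrl.observe();print(o['ee_pos'],st(o['ee_pos']),o['wrist_force'])
p,d=ctrl.snapshot('side');cv2.imwrite('pics/s4.png',cv2.resize(p[120:330,140:420],None,fx=2.5,fy=2.5))
E
```

```text
[ 0.56235454 -0.02780755  0.15655161] [-0.05983373  0.06619995  0.15655161] [-1.20979732  0.66964038  0.09437686]
```

View pics/s4.png

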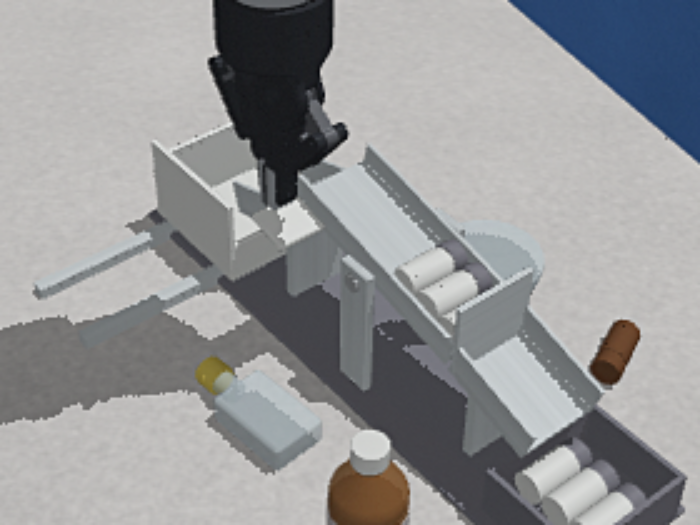

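The fingers are right over the pad, at (280,200) in the crop, clear of the trough wall. I press down steadily.

Call:
{"api": "servo_tool", "payload": {
  "motion": [
    {"dx": -0.003,"dy": 0.001,"dz": 0.01,"ax": 0,"ay": 0,"az": 0,"jaw": 0},
    {"dx": 0,"dy": 0,"dz": 0.008,"ax": 0,"ay": 0,"az": 0,"jaw": 0},
    {"dx": 0,"dy": 0,"dz": 0.008,"ax": 0,"ay": 0,"az": 0,"jaw": 0},
    {"dx": 0,"dy": 0,"dz": 0.007,"ax": 0,"ay": 0,"az": 0,"jaw": 0}
  ]
}}

```text
time_s: 8.55
ee_pos: [0.5666, -0.0251, 0.1264]
tcp_rot: [-0.311, 3.125, 0.0]
wrist_force: [0.1, 0.7, 1.6]
opening: -0.0001
```

Call:
{"api": "servo_tool", "payload": {
  "motion": [
    {"dx": 0,"dy": 0,"dz": 0.006,"ax": 0,"ay": 0,"az": 0,"jaw": 0},
    {"dx": 0,"dy": 0,"dz": 0.004,"ax": 0,"ay": 0,"az": 0,"jaw": 0}
  ]
}}

```text
time_s: 8.8
ee_pos: [0.5664, -0.0253, 0.1162]
tcp_rot: [-0.311, 3.126, 0.0]
wrist_force: [0.4, 0.6, 0.3]
opening: -0.0004
```

Call:
{"api": "servo_tool", "payload": {
  "motion": [
    {"dx": 0,"dy": 0,"dz": 0.003,"ax": 0,"ay": 0,"az": 0,"jaw": 0},
    {"dx": 0,"dy": 0,"dz": 0.002,"ax": 0,"ay": 0,"az": 0,"jaw": 0}
  ]
}}

```text
time_s: 9.05
ee_pos: [0.5664, -0.0257, 0.1113]
tcp_rot: [-0.311, 3.126, -0.001]
wrist_force: [0.2, 0.4, 0.7]
opening: 0.0
```

Call:
{"api": "servo_tool", "payload": {
  "motion": [
    {"dx": 0,"dy": 0,"dz": 0.002,"ax": 0,"ay": 0,"az": 0,"jaw": 0},
    {"dx": 0,"dy": 0,"dz": 0.001,"ax": 0,"ay": 0,"az": 0,"jaw": 0}
  ]
}}

```text
time_s: 9.3
ee_pos: [0.5663, -0.0258, 0.1092]
tcp_rot: [-0.31, 3.126, -0.001]
wrist_force: [-1.6, -0.0, 11.0]
opening: -0.0002
```

```bash
python3 - <<'E'
from h import *
o=ctrl.observe();print(o['ee_pos'],st(o['ee_pos']),o['wrist_force'])
p,d=ctrl.snapshot('side');q,d=ctrl.snapshot('scene');
cv2.imwrite('pics/s5.png',np.hstack([cv2.resize(p[120:330,150:400],(400,336)),cv2.resize(q[140:350,110:400],(400,336))]))
E
```

```text
[ 0.56631446 -0.02579285  0.10917492] [-0.05555581  0.06739966  0.10917492] [-1.56893400e+00 -1.00716047e-03  1.09930040e+01]
```

View pics/s5.png

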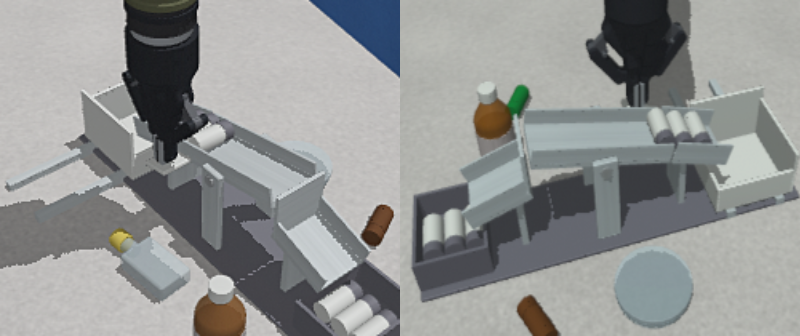

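The gate is fully down (11 N against its stop) and the vials are rolling onto the open chute. I hold.

Call:
{"api": "servo_tool", "payload": {
  "motion": [
    {"dx": 0,"dy": 0,"dz": 0,"ax": 0,"ay": 0,"az": 0,"jaw": 0},
    {"dx": 0,"dy": 0,"dz": 0,"ax": 0,"ay": 0,"az": 0,"jaw": 0},
    {"dx": 0,"dy": 0,"dz": 0,"ax": 0,"ay": 0,"az": 0,"jaw": 0},
    {"dx": 0,"dy": 0,"dz": 0,"ax": 0,"ay": 0,"az": 0,"jaw": 0},
    {"dx": 0,"dy": 0,"dz": 0,"ax": 0,"ay": 0,"az": 0,"jaw": 0}
  ]
}}

```text
time_s: 10.02
ee_pos: [0.5663, -0.0258, 0.1093]
tcp_rot: [-0.31, 3.125, -0.001]
wrist_force: [-0.9, -1.0, 7.0]
opening: -0.0001
```

Call:
{"api": "servo_tool", "payload": {
  "motion": [
    {"dx": 0,"dy": 0,"dz": 0,"ax": 0,"ay": 0,"az": 0,"jaw": 0},
    {"dx": 0,"dy": 0,"dz": 0,"ax": 0,"ay": 0,"az": 0,"jaw": 0},
    {"dx": 0,"dy": 0,"dz": 0,"ax": 0,"ay": 0,"az": 0,"jaw": 0},
    {"dx": 0,"dy": 0,"dz": 0,"ax": 0,"ay": 0,"az": 0,"jaw": 0},
    {"dx": 0,"dy": 0,"dz": 0,"ax": 0,"ay": 0,"az": 0,"jaw": 0}
  ]
}}

```text
time_s: 10.65
ee_pos: [0.5663, -0.0258, 0.1093]
tcp_rot: [-0.31, 3.125, -0.001]
wrist_force: [-0.6, -0.1, 8.2]
opening: -0.0001
```

```bash
python3 - <<'E'
from h import *
o=ctrl.observe();print(o['ee_pos'],o['wrist_force'])
p,d=ctrl.snapshot('side');q,d=ctrl.snapshot('scene');
cv2.imwrite('pics/s6.png',np.hstack([cv2.resize(p[120:330,150:400],(400,336)),cv2.resize(q[140:350,110:400],(400,336))]))
E
```

```text
[ 0.56629885 -0.02579337  0.10929421] [-0.58520755 -0.13179306  8.17946674]
```

View pics/s6.png

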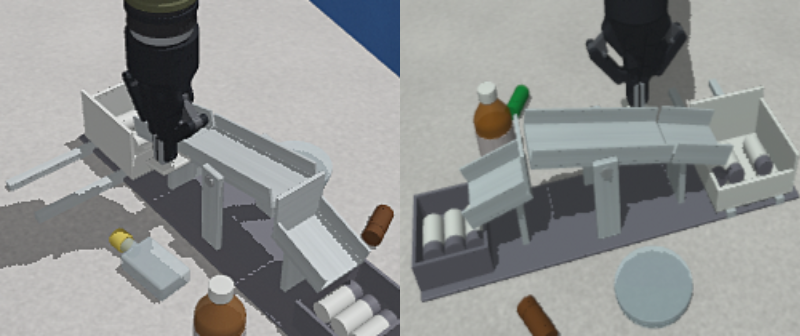

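The gate and chute are empty, and vials show in the tray at (740,160) in the right half. I lift straight up and check.

Call:
{"api": "servo_tool", "payload": {
  "motion": [
    {"dx": 0,"dy": 0,"dz": -0.01,"ax": 0,"ay": 0,"az": 0,"jaw": 0},
    {"dx": 0,"dy": 0,"dz": -0.04,"ax": 0,"ay": 0,"az": 0,"jaw": 0},
    {"dx": 0,"dy": 0,"dz": -0.05,"ax": 0,"ay": 0,"az": 0,"jaw": 0},
    {"dx": 0,"dy": 0,"dz": -0.05,"ax": 0,"ay": 0,"az": 0,"jaw": 0},
    {"dx": 0.03,"dy": 0.03,"dz": 0,"ax": 0,"ay": 0,"az": 0,"jaw": 0}
  ]
}}

```text
time_s: 11.38
ee_pos: [0.5356, -0.0026, 0.2633]
tcp_rot: [-0.306, 3.115, -0.002]
wrist_force: [-0.0, 1.0, -0.1]
opening: 0.0
```

Call:
{"api": "servo_tool", "payload": {
  "motion": [
    {"dx": 0.04,"dy": 0.05,"dz": 0,"ax": 0,"ay": 0,"az": 0,"jaw": 0},
    {"dx": 0.04,"dy": 0.05,"dz": 0,"ax": 0,"ay": 0,"az": 0,"jaw": 0},
    {"dx": 0,"dy": 0,"dz": 0,"ax": 0,"ay": 0,"az": 0,"jaw": 0},
    {"dx": 0,"dy": 0,"dz": 0,"ax": 0,"ay": 0,"az": 0,"jaw": 0}
  ]
}}

```text
time_s: 11.88
ee_pos: [0.4354, 0.0784, 0.2588]
tcp_rot: [-0.312, 3.125, -0.001]
wrist_force: [-0.1, -0.5, 0.2]
opening: 0.0
```

```bash
python3 - <<'E'
from h import *
o=ctrl.observe();print(o['ee_pos'],o['wrist_force'],o['time_s'])
I={}
for n in('side','scene','wrist'):
    I[n],d=ctrl.snapshot(n);X=cloud(n,d)
    S=(X[...,:2]-O)@np.array([[np.cos(YAW),-np.sin(YAW)],[np.sin(YAW),np.cos(YAW)]])
    m=(S[...,0]<-.036)&(S[...,0]>-.075)&(S[...,1]>.05)&(S[...,1]<.08)&(X[...,2]>.08)&(X[...,2]<.14)
    if m.sum(): print(n,'pad z',m.sum(),np.percentile(X[m][:,2],[5,50,95]))
    m=(S[...,1]>.15)&(S[...,1]<.24)&(X[...,2]>.065)&(X[...,2]<.088)&(S[...,0]<-.035)&(S[...,0]>-.12)
    if m.sum(): print('front wall x',np.percentile(S[m][:,0],[5,50,95]))
    for r in ctrl.landmark_of(n,'vial1'): print(n,r['score'],st(onz(n,r['location'],.026)))
cv2.imwrite('pics/s7.png',np.hstack([cv2.resize(I['side'][120:330,150:400],(400,336)),cv2.resize(I['scene'][140:350,110:400],(400,336))]))
cv2.imwrite('pics/w7.png',I['wrist'])
E
```

```text
[0.435436   0.07843459 0.25878911] [-0.06236457 -0.50728965  0.16179986] 11.875
side pad z 198 [0.09076799 0.09488357 0.0983946 ]
front wall x [-0.05444543 -0.05310321 -0.04982111]
side 0.65 [-0.22677233 -0.10084024  0.026     ]
side 0.56 [ 0.12248137 -0.10428273  0.026     ]
side 0.47 [0.00311896 0.15550034 0.026     ]
side 0.44 [0.0053832 0.2261986 0.026    ]
side 0.38 [-0.00409249  0.18013862  0.026     ]
scene pad z 78 [0.09146182 0.09495777 0.09826793]
front wall x [-0.05150955 -0.04877925 -0.047192  ]
scene 0.9 [ 0.1374718 -0.1002002  0.026    ]
scene 0.82 [-0.0048988   0.22509831  0.026     ]
scene 0.63 [-0.20378603 -0.0895002   0.026     ]
scene 0.47 [-0.00747423  0.1824593   0.026     ]
scene 0.39 [0.00328329 0.15265437 0.026     ]
scene 0.34 [ 0.02782265 -0.0038027   0.026     ]
wrist pad z 1160 [0.09100177 0.09439362 0.09777807]
front wall x [-0.05418056 -0.05342382 -0.04971859]
wrist 0.98 [-0.22245148 -0.07340048  0.026     ]
```

View pics/s7.png

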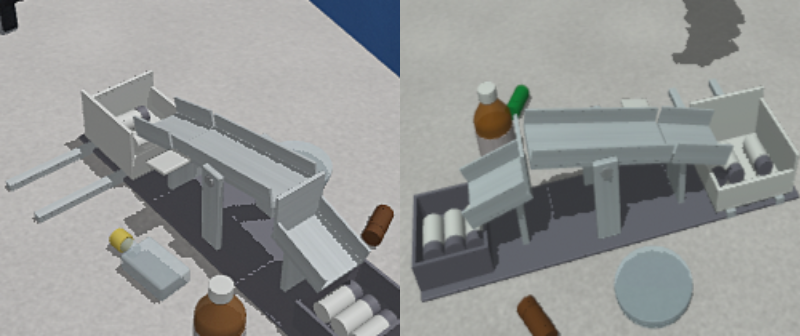

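View pics/w7.png

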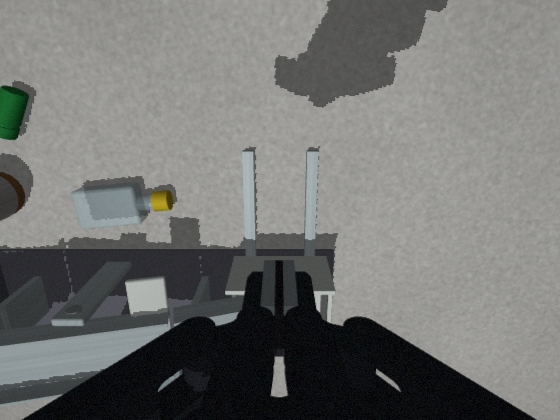

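Two views agree on three vials in the tray, at y_s ≈ 154, 181 and 226 mm. The pad sits at about 95 mm (fully down), the tray is home, and the bystanders haven't moved.

```bash
python3 -c "
from station import ctrl
print(ctrl.hand_in())"
```

```text
the job is handed in; nothing more can be done
None
```

I pushed the tray home, pressed the gate down on its pad, and all three vials rolled into the tray. I handed the job in at about 12 s of the 51 s allowed; the hand-in reports no verdict.

- **Tray:** I pushed it in with closed fingers until it stopped moving and the force rose to about 7 N. Its front wall then measured x ≈ -54 mm in the side and wrist views, against -55 mm expected. The scene camera read -49 mm, but it sees the wall's inner face, so that agrees.
- **Gate:** I pressed the pad until it met its stop at about 11 N, then held it while the vials rolled off. After I withdrew the arm, the pad stayed at 94–95 mm in all three views, which is fully down.
- **Vials:** the scene and side cameras each found three in the tray, at y ≈ 154, 181 and 226 mm; some of these detections scored low (0.38–0.47). The pictures show the gate and chute empty.
- **Bystanders:** the bottle, dish and flask, and the green and brown look-alikes, look unmoved in the pictures. I did not measure their positions again.

The first move call was refused because its rows left out some fields; nothing moved.

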